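# Snug the splitting plugs along the drilled line

### The arm

A 7-joint arm with a two-finger parallel gripper is mounted at the origin on the work surface. World frame = base frame: x ahead of the robot, y to its left, z up, the work surface at z = 0. Lengths are in m, angles in rad, forces in N, time in s.
With the tool pointing down it reaches from about 0.4 to 0.85 m from the base axis. Payload 4.5 kg.
Tool frame: the origin (TCP) lies at the very end of the fingers, on their centre line; the grasp point (between the pads) lies 19 mm behind it; z points along the fingers, y is the line along which they close (so a half turn about z gives the same grasp; the last joint's range is limited). The gripper opens to 88 mm and grips with 3 to 60 N. Pads are 18 mm wide; open, the fingers measure 123 mm over their backs; the gripper's body (75 mm by 187 mm) begins 45 mm behind the grasp point.
Start: joints at [-1.303, 0.689, -0.195, 1.565, 0.157, 0.902, -0.215], TCP at [0.145, 0.608, 0.239] pointing down, gripper open.
Joint ranges: [-3.01, 3.01], [-0.46, 2.08], [-1.47, 1.51], [0.13, 2.56], [-1, 4.14], [0.04, 2.09], [-2.66, 2.66]. Speed limits (rad/s): [2.57, 2.57, 3.14, 3.14, 3.14, 3.14, 3.14].

### API

Orientations are given as a unit quaternion [x, y, z, w].
In Python, from plant import r, eyes, nets gives the robot as it stands.
- The arm moves only by the shell command python3 -m pendant 'ROWS' [FORCE]. ROWS is JSON, a list of rows, each an object of numbers: "claw": the opening, from 0 (shut) to 1 (fully open); "dx", "dy", "dz": the shift along the world's x, y, z in mm; "twist": the turn about the world's z in rad. In form: [{"claw": .., "dx": .., "dy": .., "dz": .., "twist": ..}, ...]. A call has 1 to 8 rows; each row is the pose to reach, as a shift and turn from the pose commanded when the call began; what a row does not reach only later rows make up. A row lasts 1/10 s, in which the tool goes at most 50 mm and 8.59 degrees, less where a joint would pass 70% of its speed; a pose out of reach is approached as far as the arm can. A call with a gripper value outside its range is refused whole. The fingers move at their own pace and stop on an object; FORCE is the grip in N (left out, the last holds). Time passes only in rows, so rows that repeat a pose let the fingers close. It gives the time, the measured TCP pose, the force, the opening and the grip force at its end, in the units of the state.
- r.get_state(): the state, without advancing time (a new reading comes with each control period).
- eyes.snapshot(name): name is "scene" or "side" or "wrist"; returns (picture, depth): 480x640x3 uint8, blue, green, red; 480x640 float32, m along the optical axis (not along the pixel's ray), 0 where there is no reading.
- eyes.camera_info(name): a dict with "K" (3x3 intrinsics, pixels), "world_to_cam" (4x4, takes a point from world to camera coordinates); the wrist camera has in their place "T_tool_cam" (4x4, takes a point from camera to tool coordinates, whose origin is the TCP and whose axes are the flange's). Camera axes: x right, y down, z forward; pixel columns grow to the right and rows downward; lengths in m; the calibration is good to about 2 mm. A picture is of the moment at which its call begins: read the wrist's pose just before it. camera_info takes no time and is no camera call.
- r.finish_job(): hands the job in; it is judged then, once.
Trained networks look in the newest picture that a camera, given by its name, has taken for a name from the list of things; names that differ only in an ending like _2 or _b are one class to them, and where a whole thing is asked for, a point or a joint stands for the part that bears it (a point fixed in the world has none). Each returns a list of dicts, best first, with "confidence" (0 to 1); they miss things now and then, are a little off and sometimes report something else, mostly with a low value. They report only what shows in the picture. A call takes as long as a camera call.
- nets.spot_in(camera, query): "box" ([left, top, width, height] as shares, 0 to 1, of the picture: columns of its width, rows of its height, round what is visible of it).
- nets.place_of(camera, query): "position" ([column, row] as shares, 0 to 1, of the picture: columns of its width, rows of its height: a listed point, or the origin of a listed thing).
The state is a dict: "clock": time; "q": joint angles; "qd": joint speeds; "joint_torque": joint torques, N m; "tool_pos": TCP position; "eef_rot": TCP orientation; "contact_force": force on the tool from outside, world axes, zero at the start; "moment": the same for the moment, N m; "opening": opening from 0.0 (shut) to 1.0 (fully open); "finger_force": force on a finger pad.
Only numpy, scipy, OpenCV 4.12 (cv2) and the standard library are available. Lean on these libraries where they do the work, as an engineer would, in place of code of your own. Each camera call takes 0.05 s, during which the arm holds its last target. There are 200 camera calls.

### The job

The stone is drilled and the four plugs have been dropped loosely between their feathers: press each plug down gently with the fingertips until it just bites, one after another along the line, starting at the end marked with the red crayon cross and finishing each before the next is pushed, so that the stone is loaded evenly. Only press, never pull a plug up or pick anything up, and leave the tools on and around the stone where they lie.

Things in the scene. Friction and masses are not known exactly. Their poses are not given: they have to be found in the camera images.
- plug_a_top (a point): centre of the flat top of the head of plug A, a dark steel splitting wedge standing upright between two bright steel feathers in the stone; the head is round, 27 mm across and 17 mm tall. The four plugs A, B, C, D stand in this order along one straight line, 85 mm apart, A towards the stone's own -y end. The top stands 41 to 46 mm above the stone while the plug is loose, and about 32 mm above it once it bites
- plug_a (a joint): how far plug A has gone down, m: 0 to 0.005 at the start (loose), grows downwards, 0.014 where it bites. It slides down under about 3 N and stays where it is left; at 0.014 it bites and this value grows no further, while the head gives springily under a harder push, 1 mm for each 4 N, and comes back when let go. It counts as snug from 0.0115
- plug_b_top (a point): centre of the flat top of the head of plug B, a dark steel splitting wedge standing upright between two bright steel feathers in the stone; the head is round, 27 mm across and 17 mm tall. The four plugs A, B, C, D stand in this order along one straight line, 85 mm apart, A towards the stone's own -y end. The top stands 41 to 46 mm above the stone while the plug is loose, and about 32 mm above it once it bites
- plug_b (a joint): how far plug B has gone down, m: 0 to 0.005 at the start (loose), grows downwards, 0.014 where it bites. It slides down under about 3 N and stays where it is left; at 0.014 it bites and this value grows no further, while the head gives springily under a harder push, 1 mm for each 4 N, and comes back when let go. It counts as snug from 0.0115
- plug_c_top (a point): centre of the flat top of the head of plug C, a dark steel splitting wedge standing upright between two bright steel feathers in the stone; the head is round, 27 mm across and 17 mm tall. The four plugs A, B, C, D stand in this order along one straight line, 85 mm apart, A towards the stone's own -y end. The top stands 41 to 46 mm above the stone while the plug is loose, and about 32 mm above it once it bites
- plug_c (a joint): how far plug C has gone down, m: 0 to 0.005 at the start (loose), grows downwards, 0.014 where it bites. It slides down under about 3 N and stays where it is left; at 0.014 it bites and this value grows no further, while the head gives springily under a harder push, 1 mm for each 4 N, and comes back when let go. It counts as snug from 0.0115
- plug_d_top (a point): centre of the flat top of the head of plug D, a dark steel splitting wedge standing upright between two bright steel feathers in the stone; the head is round, 27 mm across and 17 mm tall. The four plugs A, B, C, D stand in this order along one straight line, 85 mm apart, A towards the stone's own -y end. The top stands 41 to 46 mm above the stone while the plug is loose, and about 32 mm above it once it bites
- plug_d (a joint): how far plug D has gone down, m: 0 to 0.005 at the start (loose), grows downwards, 0.014 where it bites. It slides down under about 3 N and stays where it is left; at 0.014 it bites and this value grows no further, while the head gives springily under a harder push, 1 mm for each 4 N, and comes back when let go. It counts as snug from 0.0115
- stone: pale yellow limestone block, 200 mm (its x) by 420 mm (its y) by 100 mm tall, on two 45 mm timber bearers, heavy and immovable; origin on the table under its middle, its top is 145 mm above that. The plugs stand on its long middle line (x = 0) at y = -127.5, -42.5, 42.5 and 127.5 mm. The feathers' ears lie across that line, out to 32 mm either side of it and 9 mm above the stone
- red_cross: flat red crayon cross, about 38 mm, drawn on the stone's top at one end of the line of plugs, 50 mm outward from the end plug on that side; origin at its centre on the stone's top
- blue_bar: flat blue crayon bar, 50 by 9 mm, drawn likewise on the stone's top at the other end of the line; origin at its centre
- chisel: steel chisel, about 190 mm long, 26 mm wide, 14 mm high, lying loose on the stone beside the plugs, along its y, about 70 mm from the line; origin under the middle of it
- folding_rule: folded wooden rule, 200 by 16 by 14 mm, lying loose on the stone on the other side of the plugs, about 72 mm from the line; origin under its middle
- crayon: red marking crayon stick, 100 by 12 by 12 mm, lying loose on the stone in line with the folding rule; origin under its middle
- mallet: round mason's mallet with dark wooden head 90 mm across, 240 mm long, lying on the table left of the stone; origin on its underside
- lump_hammer: lump hammer, 270 mm long, steel head, lying on the table right of the stone; origin on its underside
- bench_brush: bench brush with dark bristles, 255 mm long, 57 mm high, on the table left of the stone; origin on its underside
- spare_plug: spare steel plug, 137 mm long, lying on the table right of the stone; origin on its underside
- tin: tin, 74 mm across and 100 mm tall, standing on the table left of the stone; origin on its underside

How it is judged:
By the outcome, as a careful person would: the job done as asked, in the order asked, and still so for the second after the job is handed in, with the robot touching nothing.
It also fails if it takes over 51 s, if anything falls off the work surface, if the arm or the gripper's body presses on something with over 40 N, if the wrist force passes 120 N, or if a joint passes its speed limit or range.

## Working session

There is one attempt and no reset: what is moved stays moved. The work goes in short steps, Python scripts to look and compute and a shell command to move; the robot and the scene stay as the last step left them, time stands still between calls to the robot, and variables do not carry over. Pictures are saved under pics/ and viewed, at most 10 in all, crops included, and the job is handed in when it is done.

```bash
mkdir -p pics
cat > h.py <<'E'
import numpy as np,cv2
from scipy.spatial.transform import Rotation as R
from plant import r,eyes,nets
def cam(name):
    s=r.get_state(); im,d=eyes.snapshot(name); ci=eyes.camera_info(name); K=np.array(ci["K"])
    if name=="wrist":
        T=np.eye(4);T[:3,:3]=R.from_quat(s["eef_rot"]).as_matrix();T[:3,3]=s["tool_pos"];M=T@np.array(ci["T_tool_cam"])
    else: M=np.linalg.inv(np.array(ci["world_to_cam"]))
    return im,d,K,M
def ray(u,v,K,M):
    return M[:3,:3]@np.linalg.solve(K,[u,v,1.]),M[:3,3]
def atz(u,v,z,K,M):
    a,o=ray(u,v,K,M); return o+a*(z-o[2])/a[2]
def atd(u,v,d,K,M):
    a,o=ray(u,v,K,M); x=d[int(v)-1:int(v)+2,int(u)-1:int(u)+2]; return o+a*np.median(x)
E
python3 - <<'E'
from h import *
np.set_printoptions(precision=4,suppress=True)
s=r.get_state();print(s["clock"],s["tool_pos"],s["eef_rot"],s["contact_force"])
for c in["scene","side"]:
    im,d,K,M=cam(c);cv2.imwrite(f"pics/{c}0.png",im);print(c,M[:3,3])
    for q in["plug_a_top","red_cross","blue_bar","stone"]:
        for e in nets.place_of(c,q)[:5]:
            u,v=e["position"][0]*640,e["position"][1]*480
            print(q,round(e["confidence"],2),round(u),round(v),atd(u,v,d,K,M))
E
```

```text
0.0 [0.1447 0.6074 0.2379] [ 0.1166  0.9932 -0.0009 -0.0001] [0.2659 0.0265 0.0693]
scene [1.4844 0.6327 1.1988]
plug_a_top 0.57 217 210 [ 0.6213 -0.2216  0.1857]
plug_a_top 0.41 197 214 [ 0.6314 -0.2913  0.1435]
red_cross 0.45 199 212 [ 0.6241 -0.29    0.1468]
blue_bar 0.63 251 205 [ 0.5302 -0.1822  0.1549]
blue_bar 0.56 327 242 [0.5337 0.0645 0.1432]
blue_bar 0.42 429 363 [0.6693 0.4314 0.0497]
stone 0.81 266 268 [ 0.6657 -0.0374  0.1053]
side [ 0.1318 -0.7792  1.1315]
plug_a_top 0.65 320 218 [0.5396 0.0626 0.1434]
plug_a_top 0.64 330 218 [0.5449 0.0164 0.1871]
plug_a_top 0.6 408 275 [ 0.6213 -0.2251  0.1885]
red_cross 0.56 319 221 [0.5319 0.0522 0.1456]
red_cross 0.51 421 301 [ 0.6315 -0.2729  0.1428]
blue_bar 0.48 318 222 [0.5276 0.0506 0.1453]
stone 0.95 366 294 [ 0.5277 -0.2001  0.1447]
stone 0.72 221 173 [0.3863 0.4512 0.0543]
stone 0.38 297 167 [ 0.6364  0.43   -0.0026]
```

View pics/scene0.png

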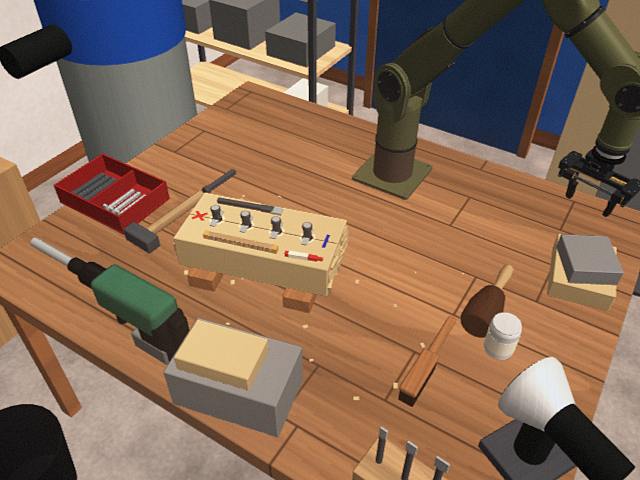

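View pics/side0.png

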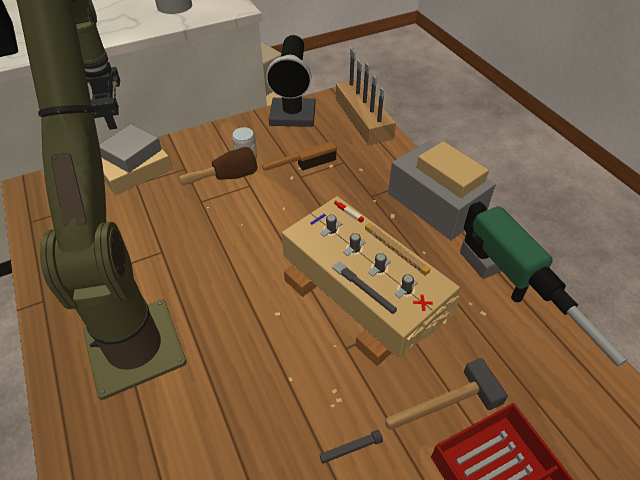

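The red cross is at side (423,302) and scene (199,215), which is the far −y end. The blue bar is at side (318,219). The four heads in the side view, starting from the cross, are at about (408,281), (380,262), (355,240) and (331,218). They lie on a line from (0.621,−0.222) to (0.545,0.016) with tops at z≈0.187, and the spacing fits. I'll move above the line and look with the wrist camera.

```bash
python3 -m pendant '[{"claw":0,"dx":50,"dy":-20,"dz":100},{"claw":0,"dx":300,"dy":-250,"dz":120},{"claw":0,"dx":300,"dy":-250,"dz":120},{"claw":0,"dx":300,"dy":-250,"dz":120},{"claw":0,"dx":300,"dy":-250,"dz":120},{"claw":0,"dx":300,"dy":-250,"dz":120},{"claw":0,"dx":300,"dy":-250,"dz":120},{"claw":0,"dx":300,"dy":-250,"dz":120}]' 10
python3 -m pendant '[{"claw":0,"dx":130,"dy":-460,"dz":40},{"claw":0,"dx":130,"dy":-460,"dz":40},{"claw":0,"dx":130,"dy":-460,"dz":40},{"claw":0,"dx":130,"dy":-460,"dz":40},{"claw":0,"dx":130,"dy":-460,"dz":40},{"claw":0,"dx":130,"dy":-460,"dz":40},{"claw":0,"dx":130,"dy":-460,"dz":40},{"claw":0,"dx":130,"dy":-460,"dz":40}]'
```

```text
validation failed for argument at $[0]...
validation failed for argument at $[0]...
```

```bash
python3 -m pendant '[{"claw":0,"dx":50,"dy":-20,"dz":100,"twist":0},{"claw":0,"dx":300,"dy":-250,"dz":120,"twist":0},{"claw":0,"dx":300,"dy":-250,"dz":120,"twist":0},{"claw":0,"dx":300,"dy":-250,"dz":120,"twist":0},{"claw":0,"dx":300,"dy":-250,"dz":120,"twist":0},{"claw":0,"dx":300,"dy":-250,"dz":120,"twist":0},{"claw":0,"dx":300,"dy":-250,"dz":120,"twist":0},{"claw":0,"dx":300,"dy":-250,"dz":120,"twist":0}]' 10
```

```text
clock: 1.3
tool_pos: [0.4269, 0.373, 0.3542]
eef_rot: [0.117, 0.993, 0.0, 0.0]
contact_force: [0.5, 1.4, -0.4]
opening: 0.301
finger_force: 0.0
```

```bash
python3 -m pendant '[{"claw":0,"dx":150,"dy":-470,"dz":40,"twist":0},{"claw":0,"dx":150,"dy":-470,"dz":40,"twist":0},{"claw":0,"dx":150,"dy":-470,"dz":40,"twist":0},{"claw":0,"dx":150,"dy":-470,"dz":40,"twist":0},{"claw":0,"dx":150,"dy":-470,"dz":40,"twist":0},{"claw":0,"dx":150,"dy":-470,"dz":40,"twist":0},{"claw":0,"dx":150,"dy":-470,"dz":40,"twist":0},{"claw":0,"dx":150,"dy":-470,"dz":40,"twist":0}]'
python3 -m pendant '[{"claw":0,"dx":0,"dy":-90,"dz":0,"twist":0},{"claw":0,"dx":0,"dy":-90,"dz":0,"twist":0},{"claw":0,"dx":0,"dy":-90,"dz":0,"twist":0},{"claw":0,"dx":0,"dy":-90,"dz":0,"twist":0}]'
python3 - <<'E'
from h import *
np.set_printoptions(precision=4,suppress=True)
im,d,K,M=cam("wrist");cv2.imwrite("pics/w0.png",im);print(M)
for q in["plug_a_top","red_cross","blue_bar"]:
    for e in nets.place_of("wrist",q)[:5]:
        u,v=e["position"][0]*640,e["position"][1]*480
        print(q,round(e["confidence"],2),round(u),round(v),atd(u,v,d,K,M))
E
```

```text
clock: 2.1
tool_pos: [0.5472, -0.0072, 0.3863]
eef_rot: [0.117, 0.993, 0.0, 0.0]
contact_force: [0.6, 0.3, -0.0]
opening: 0.01
finger_force: 0.0
clock: 2.5
tool_pos: [0.5467, -0.096, 0.3858]
eef_rot: [0.118, 0.993, 0.0, -0.0]
contact_force: [0.6, 1.4, 0.4]
opening: 0.008
finger_force: 0.0
[[ 0.2334  0.936   0.2634  0.4805]
 [ 0.9724 -0.2247 -0.0632 -0.0796]
 [ 0.0001  0.2709 -0.9626  0.5326]
 [ 0.      0.      0.      1.    ]]
plug_a_top 0.78 192 313 [ 0.5096 -0.1124  0.459 ]
plug_a_top 0.55 165 319 [ 0.5085 -0.1167  0.4619]
plug_a_top 0.29 273 268 [ 0.5915 -0.1485  0.1885]
red_cross 0.74 163 318 [ 0.5084 -0.1171  0.4615]
blue_bar 0.72 483 144 [0.533  0.0632 0.147 ]
```

View pics/w0.png

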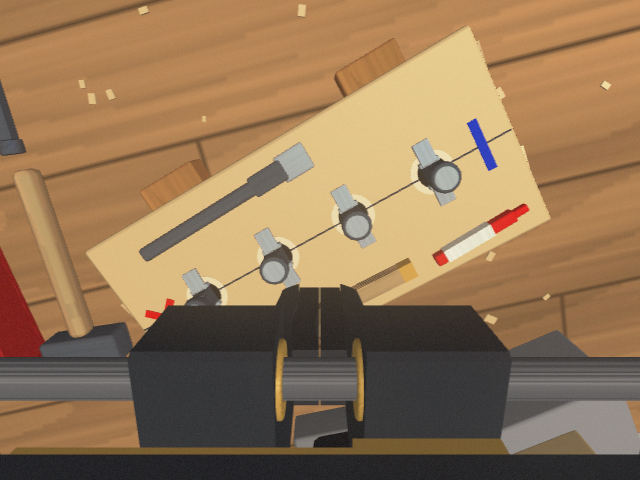

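The wrist view shows the head tops at about (446,176), (357,225) and (275,270). The one nearest the red cross is half hidden at (205,305), with the cross at (160,312). I'll deproject the visible tops and fit the line at 85 mm spacing.

Run:
```python
from h import *
np.set_printoptions(precision=4,suppress=True)
im,d,K,M=cam("wrist")
V,U=np.mgrid[0:480,0:640]
rays=np.stack([U,V,np.ones_like(U)],-1)@np.linalg.inv(K).T
P=(rays*d[...,None])@M[:3,:3].T+M[:3,3]
P[d==0]=0
C=[]
for u,v in[(446,176),(357,225),(275,270)]:
    w=P[v-28:v+28,u-28:u+28].reshape(-1,3); zt=np.median(P[v-3:v+4,u-3:u+4,2])
    m=abs(w[:,2]-zt)<.003; q=w[m]
    (cx,cy),rr=cv2.minEnclosingCircle((q[:,:2]*1000).astype(np.float32)); print(q.mean(0),cx,cy,rr,zt,m.sum()); C.append(q[:,:2].mean(0))
C=np.array(C);print(np.linalg.norm(np.diff(C,axis=0),axis=1))
dv=(C[2]-C[0]);dv/=np.linalg.norm(dv);m=C.mean(0)
for k in(2,1,0,-1):print("from cross",m+dv*.085*k)
s=r.get_state();print(s["tool_pos"],np.degrees(np.arctan2(*dv[::-1])))
st=P[(abs(P[...,2]-.145)<.006)];print("stone z",np.median(st[:,2]))
```

```text
[0.5471 0.0133 0.1894] 547.6101684570312 13.982356071472168 13.44064998626709 0.1895588124387787 772
[ 0.5705 -0.0676  0.189 ] 571.1010131835938 -67.68538665771484 13.35365104675293 0.18912537164062782 699
[ 0.5939 -0.1489  0.1877] 594.4159545898438 -149.21156311035156 13.268695831298828 0.18813662274728 626
[0.0843 0.0845]
from cross [ 0.6177 -0.2311]
from cross [ 0.5941 -0.1494]
from cross [ 0.5705 -0.0677]
from cross [0.5469 0.0139]
[ 0.547  -0.0934  0.3859] -73.89837597816862
stone z 0.14571282966194618
```

Spacing (84.3/84.5 mm), radius (13.4 mm) and heights (tops 42–44 mm above the stone) all match the given values. Starting above the cross-end plug.

```bash
python3 -m pendant '[{"claw":0,"dx":71,"dy":-138,"dz":-80,"twist":0},{"claw":0,"dx":71,"dy":-138,"dz":-80,"twist":0},{"claw":0,"dx":71,"dy":-138,"dz":-80,"twist":0},{"claw":0,"dx":71,"dy":-138,"dz":-80,"twist":0},{"claw":0,"dx":71,"dy":-138,"dz":-150,"twist":0},{"claw":0,"dx":71,"dy":-138,"dz":-170,"twist":0},{"claw":0,"dx":71,"dy":-138,"dz":-170,"twist":0},{"claw":0,"dx":71,"dy":-138,"dz":-170,"twist":0}]'
python3 - <<'E'
from h import *
im,d,K,M=cam("side");cv2.imwrite("pics/s1.png",cv2.resize(im[180:330,280:480],(800,600)))
E
```

```text
clock: 3.55
tool_pos: [0.6185, -0.2323, 0.2164]
eef_rot: [0.116, 0.993, 0.0, -0.0]
contact_force: [0.9, 0.2, 1.3]
opening: 0.008
finger_force: 0.0
```

View pics/s1.png

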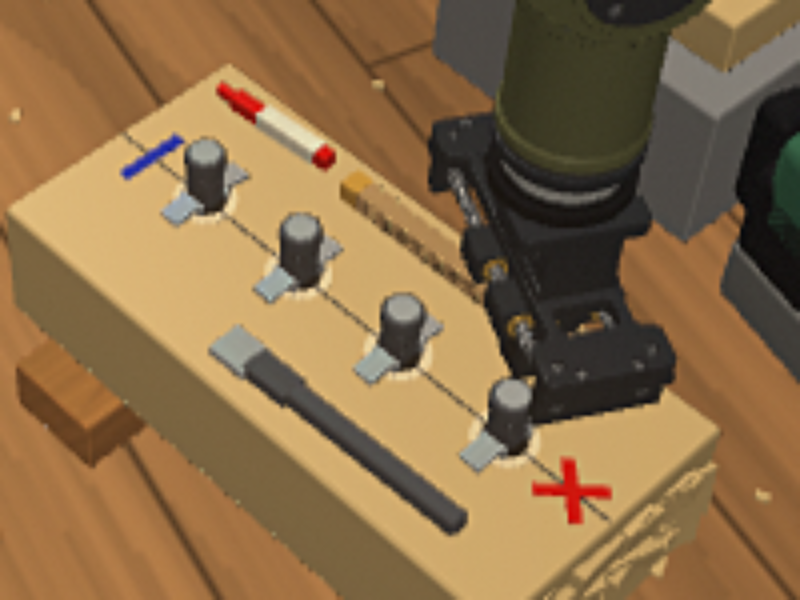

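The crop shows the gripper near the cross-end plug, whose head is at (510,390), but I can't see the fingertips clearly. I'll project the TCP into this view to check.

Run:
```python
from h import *
s=r.get_state();p=np.array(s["tool_pos"])
Rm=R.from_quat(s["eef_rot"]).as_matrix()
for c in["side","scene"]:
    ci=eyes.camera_info(c);W=np.array(ci["world_to_cam"]);K=np.array(ci["K"])
    def pr(x):
        y=K@(W[:3,:3]@x+W[:3,3]);return y[:2]/y[2]
    for n,x in[("tcp",p),("body",p-.064*Rm[:,2]),("b+y",p-.064*Rm[:,2]+.09*Rm[:,1]),("b-y",p-.064*Rm[:,2]-.09*Rm[:,1]),("head",np.array([.6177,-.2311,.1885]))]:
        q=pr(x);print(c,n,q.round(1),((q-[280,180])*4).round() if c=="side" else "")
im,d,K,M=cam("scene");cv2.imwrite("pics/c1.png",cv2.resize(im[130:280,130:330],(800,600)))
```

```text
side tcp [411. 270.] [524. 360.]
side body [414.6 251.6] [538. 286.]
side b+y [400.9 221.5] [483. 166.]
side b-y [429.9 285. ] [600. 420.]
side head [408.3 277.7] [513. 391.]
scene tcp [212.9 198.3] 
scene body [209.9 178.7] 
scene b+y [232.1 194.8] 
scene b-y [189.1 163.6] 
scene head [215.1 206.7]
```

View pics/c1.png

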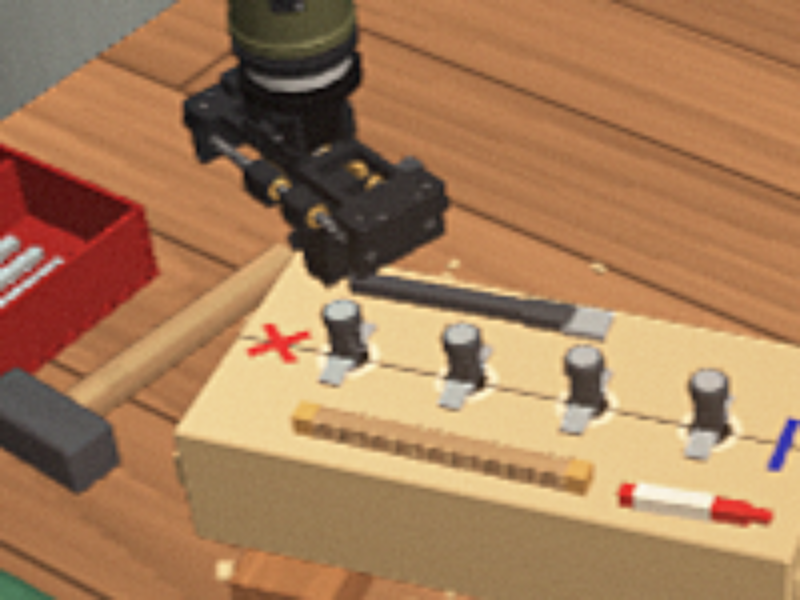

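In this view the fingertip is at about (328,275), where the TCP projects (332,273), right above the head at (340,305). I'll descend slowly.

```bash
python3 -m pendant '[{"claw":0,"dx":-1,"dy":1,"dz":-20,"twist":0},{"claw":0,"dx":-1,"dy":1,"dz":-25,"twist":0},{"claw":0,"dx":-1,"dy":1,"dz":-28,"twist":0},{"claw":0,"dx":-1,"dy":1,"dz":-31,"twist":0},{"claw":0,"dx":-1,"dy":1,"dz":-34,"twist":0},{"claw":0,"dx":-1,"dy":1,"dz":-36,"twist":0},{"claw":0,"dx":-1,"dy":1,"dz":-37,"twist":0},{"claw":0,"dx":-1,"dy":1,"dz":-37,"twist":0}]'
```

```text
clock: 4.45
tool_pos: [0.6177, -0.2324, 0.1792]
eef_rot: [0.117, 0.993, -0.0, 0.001]
contact_force: [2.1, -0.7, 3.4]
opening: 0.009
finger_force: 1.2
```

```bash
python3 -m pendant '[{"claw":0,"dx":0,"dy":1,"dz":-1,"twist":0},{"claw":0,"dx":0,"dy":1,"dz":-2,"twist":0},{"claw":0,"dx":0,"dy":1,"dz":-2,"twist":0},{"claw":0,"dx":0,"dy":1,"dz":-2,"twist":0}]'
```

```text
clock: 4.85
tool_pos: [0.617, -0.2316, 0.1769]
eef_rot: [0.117, 0.993, -0.0, 0.0]
contact_force: [1.6, -0.2, 2.4]
opening: 0.004
finger_force: 1.3
```

```bash
python3 -m pendant '[{"claw":0,"dx":0,"dy":0,"dz":-1,"twist":0},{"claw":0,"dx":0,"dy":0,"dz":-1.5,"twist":0},{"claw":0,"dx":0,"dy":0,"dz":-1.5,"twist":0}]'
```

```text
clock: 5.15
tool_pos: [0.617, -0.2315, 0.1759]
eef_rot: [0.117, 0.993, -0.0, 0.0]
contact_force: [0.8, -1.3, 6.5]
opening: 0.007
finger_force: 3.2
```

```bash
python3 -m pendant '[{"claw":0,"dx":0,"dy":0,"dz":-1,"twist":0},{"claw":0,"dx":0,"dy":0,"dz":-1,"twist":0},{"claw":0,"dx":0,"dy":0,"dz":-1,"twist":0}]'
```

```text
clock: 5.45
tool_pos: [0.617, -0.2316, 0.1754]
eef_rot: [0.117, 0.993, -0.0, 0.0]
contact_force: [-1.0, -2.1, 9.0]
opening: 0.008
finger_force: 4.3
```

Plug 1 bites: springy 9 N at z≈0.1755. Going up, over to plug 2, and pressing.

```bash
python3 -m pendant '[{"claw":0,"dx":0,"dy":0,"dz":40,"twist":0},{"claw":0,"dx":0,"dy":0,"dz":40,"twist":0},{"claw":0,"dx":-12,"dy":41,"dz":40,"twist":0},{"claw":0,"dx":-23,"dy":82,"dz":40,"twist":0},{"claw":0,"dx":-23,"dy":82,"dz":40,"twist":0},{"claw":0,"dx":-23,"dy":82,"dz":40,"twist":0}]'
```

```text
clock: 6.05
tool_pos: [0.5929, -0.1474, 0.2136]
eef_rot: [0.115, 0.993, 0.0, -0.001]
contact_force: [0.1, -0.3, 0.8]
opening: 0.005
finger_force: 0.0
```

```bash
python3 -m pendant '[{"claw":0,"dx":0,"dy":0,"dz":-20,"twist":0},{"claw":0,"dx":0,"dy":0,"dz":-24,"twist":0},{"claw":0,"dx":0,"dy":0,"dz":-27,"twist":0},{"claw":0,"dx":0,"dy":0,"dz":-30,"twist":0},{"claw":0,"dx":0,"dy":0,"dz":-33,"twist":0},{"claw":0,"dx":0,"dy":0,"dz":-35,"twist":0},{"claw":0,"dx":0,"dy":0,"dz":-37,"twist":0},{"claw":0,"dx":0,"dy":0,"dz":-37,"twist":0}]'
```

```text
clock: 6.85
tool_pos: [0.5943, -0.1496, 0.1774]
eef_rot: [0.117, 0.993, -0.0, 0.0]
contact_force: [-1.4, -1.3, 2.2]
opening: 0.008
finger_force: 1.0
```

```bash
python3 -m pendant '[{"claw":0,"dx":0,"dy":0,"dz":-1,"twist":0},{"claw":0,"dx":0,"dy":0,"dz":-2,"twist":0},{"claw":0,"dx":0,"dy":0,"dz":-2.5,"twist":0},{"claw":0,"dx":0,"dy":0,"dz":-2.5,"twist":0}]'
```

```text
clock: 7.25
tool_pos: [0.5944, -0.1494, 0.1757]
eef_rot: [0.117, 0.993, -0.0, 0.001]
contact_force: [-2.1, -1.4, 7.4]
opening: 0.004
finger_force: 3.7
```

Plug 2 bites (7.4 N). On to plug 3.

```bash
python3 -m pendant '[{"claw":0,"dx":0,"dy":0,"dz":40,"twist":0},{"claw":0,"dx":0,"dy":0,"dz":40,"twist":0},{"claw":0,"dx":-12,"dy":41,"dz":40,"twist":0},{"claw":0,"dx":-24,"dy":82,"dz":40,"twist":0},{"claw":0,"dx":-24,"dy":82,"dz":40,"twist":0},{"claw":0,"dx":-24,"dy":82,"dz":40,"twist":0}]'
```

```text
clock: 7.85
tool_pos: [0.5699, -0.0653, 0.2146]
eef_rot: [0.115, 0.993, 0.001, -0.0]
contact_force: [0.8, 0.1, -0.0]
opening: 0.006
finger_force: 0.0
```

```bash
python3 -m pendant '[{"claw":0,"dx":0,"dy":0,"dz":-20,"twist":0},{"claw":0,"dx":0,"dy":0,"dz":-24,"twist":0},{"claw":0,"dx":0,"dy":0,"dz":-27,"twist":0},{"claw":0,"dx":0,"dy":0,"dz":-30,"twist":0},{"claw":0,"dx":0,"dy":0,"dz":-33,"twist":0},{"claw":0,"dx":0,"dy":0,"dz":-35,"twist":0},{"claw":0,"dx":0,"dy":0,"dz":-37,"twist":0},{"claw":0,"dx":0,"dy":0,"dz":-37,"twist":0}]'
```

```text
clock: 8.65
tool_pos: [0.5704, -0.0674, 0.1779]
eef_rot: [0.117, 0.993, -0.0, 0.0]
contact_force: [-0.4, -0.9, 1.8]
opening: 0.005
finger_force: 1.0
```

```bash
python3 -m pendant '[{"claw":0,"dx":0,"dy":0,"dz":-1,"twist":0},{"claw":0,"dx":0,"dy":0,"dz":-2,"twist":0},{"claw":0,"dx":0,"dy":0,"dz":-2.5,"twist":0},{"claw":0,"dx":0,"dy":0,"dz":-2.5,"twist":0}]'
```

```text
clock: 9.05
tool_pos: [0.5704, -0.0673, 0.1759]
eef_rot: [0.117, 0.993, 0.0, 0.001]
contact_force: [-0.7, -1.9, 5.4]
opening: 0.009
finger_force: 3.2
```

```bash
python3 -m pendant '[{"claw":0,"dx":0,"dy":0,"dz":-1,"twist":0},{"claw":0,"dx":0,"dy":0,"dz":-1,"twist":0}]'; python3 -m pendant '[{"claw":0,"dx":0,"dy":0,"dz":40,"twist":0},{"claw":0,"dx":0,"dy":0,"dz":40,"twist":0},{"claw":0,"dx":-12,"dy":41,"dz":40,"twist":0},{"claw":0,"dx":-24,"dy":82,"dz":40,"twist":0},{"claw":0,"dx":-24,"dy":82,"dz":40,"twist":0},{"claw":0,"dx":-24,"dy":82,"dz":40,"twist":0}]'
```

```text
clock: 9.25
tool_pos: [0.5705, -0.0673, 0.1752]
eef_rot: [0.117, 0.993, 0.0, 0.001]
contact_force: [-1.6, -1.5, 9.8]
opening: 0.002
finger_force: 4.5
clock: 9.85
tool_pos: [0.5456, 0.0167, 0.214]
eef_rot: [0.115, 0.993, 0.0, -0.0]
contact_force: [-0.6, -0.4, 0.9]
opening: 0.007
finger_force: 0.0
```

```bash
python3 -m pendant '[{"claw":0,"dx":0,"dy":0,"dz":-20,"twist":0},{"claw":0,"dx":0,"dy":0,"dz":-24,"twist":0},{"claw":0,"dx":0,"dy":0,"dz":-27,"twist":0},{"claw":0,"dx":0,"dy":0,"dz":-30,"twist":0},{"claw":0,"dx":0,"dy":0,"dz":-33,"twist":0},{"claw":0,"dx":0,"dy":0,"dz":-35,"twist":0},{"claw":0,"dx":0,"dy":0,"dz":-37,"twist":0},{"claw":0,"dx":0,"dy":0,"dz":-37,"twist":0}]'
```

```text
clock: 10.65
tool_pos: [0.5463, 0.0146, 0.1774]
eef_rot: [0.117, 0.993, 0.0, 0.0]
contact_force: [-0.9, -0.9, 3.1]
opening: 0.005
finger_force: 1.0
```

```bash
python3 -m pendant '[{"claw":0,"dx":0,"dy":0,"dz":-1,"twist":0},{"claw":0,"dx":0,"dy":0,"dz":-2,"twist":0},{"claw":0,"dx":0,"dy":0,"dz":-2.5,"twist":0},{"claw":0,"dx":0,"dy":0,"dz":-2.5,"twist":0}]'
```

```text
clock: 11.05
tool_pos: [0.5464, 0.0147, 0.1755]
eef_rot: [0.117, 0.993, 0.0, 0.001]
contact_force: [-1.5, -1.3, 8.8]
opening: 0.003
finger_force: 3.9
```

Plug 4 bites too (8.8 N). I'll retreat straight up and back, then check the heights.

```bash
python3 -m pendant '[{"claw":0,"dx":0,"dy":0,"dz":40,"twist":0},{"claw":0,"dx":0,"dy":0,"dz":90,"twist":0},{"claw":0,"dx":0,"dy":0,"dz":140,"twist":0},{"claw":0,"dx":0,"dy":0,"dz":210,"twist":0},{"claw":0,"dx":-40,"dy":-80,"dz":210,"twist":0},{"claw":0,"dx":-40,"dy":-110,"dz":210,"twist":0},{"claw":0,"dx":-40,"dy":-110,"dz":210,"twist":0},{"claw":0,"dx":-40,"dy":-110,"dz":210,"twist":0}]'
python3 - <<'E'
from h import *
np.set_printoptions(precision=4,suppress=True)
im,d,K,M=cam("wrist");cv2.imwrite("pics/w2.png",im)
V,U=np.mgrid[0:480,0:640]
P=((np.stack([U,V,np.ones_like(U)],-1)@np.linalg.inv(K).T)*d[...,None])@M[:3,:3].T+M[:3,3]
P=P[d>0]
print("stone",np.median(P[abs(P[:,2]-.145)<.006,2]))
for c in[(.6177,-.2311),(.5941,-.1494),(.5705,-.0677),(.5469,.0139)]:
    m=(np.hypot(*(P[:,:2]-c).T)<.008)&(P[:,2]<.22)&(P[:,2]>.15);print(m.sum(),np.median(P[m,2]))
E
```

```text
clock: 11.85
tool_pos: [0.5053, -0.0985, 0.3853]
eef_rot: [0.12, 0.993, -0.001, 0.001]
contact_force: [-0.6, 0.4, 0.3]
opening: 0.004
finger_force: 0.0
stone 0.14571127912230863
0 nan
0 nan
229 0.17797503068778214
243 0.17785623145978846
  return _methods._mean(a, axis=axis, dtype=dtype,
  ret = ret.dtype.type(ret / rcount)
```

View pics/w2.png

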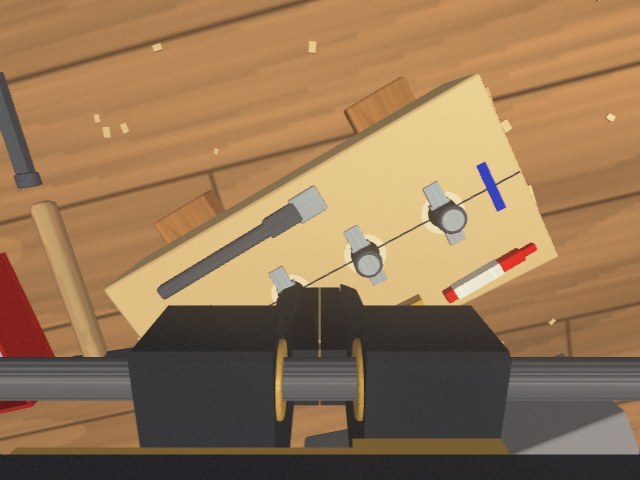

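The two far plugs, at (453,218) and (368,262), stand 32 mm above the stone, so they have bitten. The gripper hides the other two, so I'll move across and check them before handing in.

```bash
python3 -m pendant '[{"claw":0,"dx":80,"dy":-170,"dz":0,"twist":0},{"claw":0,"dx":80,"dy":-170,"dz":0,"twist":0},{"claw":0,"dx":80,"dy":-170,"dz":0,"twist":0},{"claw":0,"dx":80,"dy":-170,"dz":0,"twist":0},{"claw":0,"dx":80,"dy":-170,"dz":0,"twist":0},{"claw":0,"dx":80,"dy":-170,"dz":0,"twist":0}]'
python3 - <<'E'
from h import *
im,d,K,M=cam("wrist")
V,U=np.mgrid[0:480,0:640]
P=((np.stack([U,V,np.ones_like(U)],-1)@np.linalg.inv(K).T)*d[...,None])@M[:3,:3].T+M[:3,3]
P=P[d>0]
h=[]
for c in[(.6177,-.2311),(.5941,-.1494),(.5705,-.0677),(.5469,.0139)]:
    m=(np.hypot(*(P[:,:2]-c).T)<.008)&(P[:,2]<.22)&(P[:,2]>.15);h.append(np.median(P[m,2]) if m.any() else 0)
print(h)
if all(0<x<.1795 for x in h[:2]): print(r.finish_job())
E
```

```text
clock: 12.5
tool_pos: [0.5871, -0.263, 0.3834]
eef_rot: [0.116, 0.993, 0.001, -0.001]
contact_force: [0.1, 1.3, -0.1]
opening: 0.003
finger_force: 0.0
[np.float64(0.17793196834765906), np.float64(0.17787700373851584), np.float64(0.1779544689487626), np.float64(0.17776268778519527)]
the job is handed in; nothing more can be done
None
```

All four plugs were pressed until they bit, one at a time from the red-cross end; each now stands about 32 mm above the stone, and the job is handed in at about 12.5 s with nothing else touched.

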